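Find the worn jar seat on the capping jig

ROBOT

A 7-joint arm with a two-finger parallel gripper is mounted at the origin on a cart in front of the work surface, level with it; the furniture and walls round the work are solid. World frame = base frame: x ahead of the robot, y to its left, z up, the work surface at z = 0. Lengths are in m, angles in rad, forces in N, time in s.
With the tool pointing down it reaches from about 0.425 to 0.95 m from the base axis. Payload 4.7 kg.
Tool frame: the origin (TCP) lies midway between the tips of the shut fingers; the grasp point (between the pads) lies 19 mm behind it; z points along the fingers, y is the line along which they close (so a half turn about z gives the same grasp; the last joint's range is limited). The gripper opens to 85 mm and grips with 20 to 120 N. Pads are 22 mm wide; open, the fingers measure 114 mm over their backs; the gripper's body (76 mm by 85 mm) begins 54 mm behind the grasp point. The pads swing forward as they close: fully open they stand 13 mm farther back than shut.
Start: joints at [-1.371, 0.469, -0.049, 1.532, 0.024, 1.141, -0.082], TCP at [0.153, 0.657, 0.231] pointing down, gripper open.
Joint ranges: [-2.59, 2.59], [-0.33, 1.99], [-1.39, 1.29], [0.1, 2.45], [-1.04, 4.18], [0.21, 1.99], [-2.66, 2.66]. Speed limits (rad/s): [2.57, 2.57, 3.14, 3.14, 3.14, 3.14, 3.14].

INTERFACE

Orientations are given as [roll, pitch, yaw] about the fixed x, y, z axes, in that order (R = Rz(yaw) Ry(pitch) Rx(roll)).
In Python, from station import manip gives the robot as it stands.
- The arm moves only by the tool apply_moves, never from a script. Its argument "rows" is a list of rows, each a list of 7 numbers: the turn, a rotation vector about the world's x, y, z scaled (see below), then the shift along the world's x, y, z scaled (see below), then the closure, from -1 (fully open) to 1 (shut), so that 0 is half open. A call has 1 to 8 rows; each row is the pose to reach, as a shift and turn from the pose commanded when the call began; what a row does not reach only later rows make up. The controller multiplies each number of a shift by 100 mm and each number of a turn by 45 degrees. A row lasts 1/10 s, in which the tool goes at most 50 mm and 8.59 degrees, less where a joint would pass 70% of its speed; a pose out of reach is approached as far as the arm can. A call with a number of a shift or a turn outside -1 to 1 is refused whole. A call with a gripper value outside its range is refused whole. The fingers move at their own pace and stop on an object; "force" is the grip in N (left out, the last holds). Time passes only in rows, so rows that repeat a pose let the fingers close. It gives the time, the measured TCP pose, the force, the opening and the grip force at its end, in the units of the state.
- manip.observe(): the state, without advancing time (a new reading comes with each control period).
- manip.read_camera(name): name is "scene" or "top" or "wrist"; returns a dict with "image" (420x560x3 uint8, red, green, blue), "depth" (420x560 float32, m along the optical axis (not along the pixel's ray), 0 where there is no reading), "fx", "fy", "cx", "cy" (pixels), "position" and "attitude" of the camera in the world; the wrist camera has in their place "mount" (4x4, takes a point from camera to tool coordinates, whose origin is the TCP and whose axes are the flange's). Camera axes: x right, y down, z forward; pixel columns grow to the right and rows downward; lengths in m; the calibration is good to about 2 mm. A picture is of the moment at which its call begins: read the wrist's pose just before it.
- manip.hand_in(): hands the job in; it is judged then, once.
The state is a dict: "clock": time; "qpos": joint angles; "dq": joint speeds; "tau": joint torques, N m; "position": TCP position; "orientation": TCP orientation; "ft_force": force on the tool from outside, world axes, zero at the start; "ft_torque": the same for the moment, N m; "width": opening from 0.0 (shut) to 1.0 (fully open); "grip_force": force on a finger pad.
Only numpy, scipy, OpenCV 4.12 (cv2) and the standard library are available. Lean on these libraries where they do the work, as an engineer would, in place of code of your own. Each camera call takes 0.05 s, during which the arm holds its last target. There are 200 camera calls.

TASK

One of the three sprung black jar cushions on the green capping jig has a worn, soft spring. With the fingertips press each cushion well down and let it up again, one after the other from left to right as seen from the robot; then push the red tag in front of the softest cushion fully down to mark it for repair. Leave the other two tags up, grasp nothing, and leave the jars, tools and other things round the jig where they are.

Things in the scene. Friction and masses are not known exactly. Their poses are not given: they have to be found in the camera images.
- jig: fixed base plate of the capping jig, aluminium, 100 mm deep (x) by 345 mm wide (y), 12 mm high; origin at the centre of its underside, on the worktable. Three identical-looking seat units are bolted on it side by side, 115 mm apart along its y axis; +y is the left end as seen from the robot. It stands turned by up to 12 degrees.
- seat_a: seat unit A, a fixed green block 94 mm deep (x) by 72 mm wide (y), its top 81 mm above the worktable; origin on the table under the block's centre, axes as the jig's. Any unit may stand at the left, middle or right place; the springs look alike.
- seat_a_padtop (a point): centre of the top face of this unit's black round jar cushion (48 mm across), 18 mm behind (+x) the block's centre, 105 mm above the table when released; it moves with the cushion. The cushion stands 19 mm above a fixed steel collar 62 mm across.
- seat_a_pad (a joint): how far this unit's cushion is pressed straight down, m: 0 released, 0.014 at its stop; a spring returns it. All springs start to yield at about 0.5 N. A sound spring takes 4 N or more for the first 4 mm and 12 N or more to the stop; the one worn spring takes about 1.5 N for the first 4 mm and 4 N to the stop. A press of 3 mm or more counts as a try.
- seat_a_tagtop (a point): centre of the top face of this unit's red T-shaped tag (16 mm in x by 34 mm in y), 34 mm in front (-x) of the block's centre (52 mm from the cushion's centre), 106 mm above the table when up; it moves with the tag
- seat_a_tag (a joint): how far this unit's red tag is pushed straight down in its slot, m: 0 up, 0.014 fully down, where its head rests on the guide, its top face 92 mm above the table; friction of about 2.5 N keeps it where it is left
- seat_b: seat unit B, a fixed green block 94 mm deep (x) by 72 mm wide (y), its top 81 mm above the worktable; origin on the table under the block's centre, axes as the jig's. Any unit may stand at the left, middle or right place; the springs look alike.
- seat_b_padtop (a point): centre of the top face of this unit's black round jar cushion (48 mm across), 18 mm behind (+x) the block's centre, 105 mm above the table when released; it moves with the cushion. The cushion stands 19 mm above a fixed steel collar 62 mm across.
- seat_b_pad (a joint): how far this unit's cushion is pressed straight down, m: 0 released, 0.014 at its stop; a spring returns it. All springs start to yield at about 0.5 N. A sound spring takes 4 N or more for the first 4 mm and 12 N or more to the stop; the one worn spring takes about 1.5 N for the first 4 mm and 4 N to the stop. A press of 3 mm or more counts as a try.
- seat_b_tagtop (a point): centre of the top face of this unit's red T-shaped tag (16 mm in x by 34 mm in y), 34 mm in front (-x) of the block's centre (52 mm from the cushion's centre), 106 mm above the table when up; it moves with the tag
- seat_b_tag (a joint): how far this unit's red tag is pushed straight down in its slot, m: 0 up, 0.014 fully down, where its head rests on the guide, its top face 92 mm above the table; friction of about 2.5 N keeps it where it is left
- seat_c: seat unit C, a fixed green block 94 mm deep (x) by 72 mm wide (y), its top 81 mm above the worktable; origin on the table under the block's centre, axes as the jig's. Any unit may stand at the left, middle or right place; the springs look alike.
- seat_c_padtop (a point): centre of the top face of this unit's black round jar cushion (48 mm across), 18 mm behind (+x) the block's centre, 105 mm above the table when released; it moves with the cushion. The cushion stands 19 mm above a fixed steel collar 62 mm across.
- seat_c_pad (a joint): how far this unit's cushion is pressed straight down, m: 0 released, 0.014 at its stop; a spring returns it. All springs start to yield at about 0.5 N. A sound spring takes 4 N or more for the first 4 mm and 12 N or more to the stop; the one worn spring takes about 1.5 N for the first 4 mm and 4 N to the stop. A press of 3 mm or more counts as a try.
- seat_c_tagtop (a point): centre of the top face of this unit's red T-shaped tag (16 mm in x by 34 mm in y), 34 mm in front (-x) of the block's centre (52 mm from the cushion's centre), 106 mm above the table when up; it moves with the tag
- seat_c_tag (a joint): how far this unit's red tag is pushed straight down in its slot, m: 0 up, 0.014 fully down, where its head rests on the guide, its top face 92 mm above the table; friction of about 2.5 N keeps it where it is left
- tamper: jar tamper with a beech grip, 42 mm across, 83 mm tall, standing right of the jig; a bystander, not to be moved; origin at the centre of its underside
- salve_jar: small amber salve jar with a gold lid, 43 mm across, 44 mm tall, right of the jig; a bystander, not to be moved; origin at the centre of its underside
- balm_jar: amber balm jar with a gold lid, 59 mm across, 66 mm tall, left of the jig; a bystander, not to be moved; origin at the centre of its underside
- jar_lid: spare gold jar lid lying flat, 59 mm across, 14 mm high, right of the jig; a bystander, not to be moved; origin at the centre of its underside
- marker_pen: black and white marker pen lying in front of the jig, 120 mm long (along its y), 16 mm high; a bystander, not to be moved; origin at the centre of its underside
- bottle_cap: gold bottle cap, 31 mm across, 18 mm high, right of the jig; a bystander, not to be moved; origin at the centre of its underside

How it is judged:
By the outcome, as a careful person would: the job done as asked, in the order asked, and still so for the second after the job is handed in, with the robot touching nothing.
It also fails if it takes over 48 s, if anything falls off the work surface, if the arm or the gripper's body presses on something with over 40 N, if the wrist force passes 120 N, or if a joint passes its speed limit or range.

## Working session

There is one attempt and no reset: what is moved stays moved. The work goes in short steps, Python scripts to look and compute and a tool call to move; the robot and the scene stay as the last step left them, time stands still between calls to the robot, and variables do not carry over. Pictures are saved under pics/ and viewed, at most 10 in all, crops included, and the job is handed in when it is done.

Besides the shell and the picture viewer there is one more tool, called by a JSON object that holds its "fn" and its "kwargs", one argument or row to a line. apply_moves: Moves the arm, as the interface text tells. Shifts and turns lie within -1 to 1; 1 stands for 100 mm of shift or 45 degrees of turn. Its arguments: {"type":"object","properties":{"rows":{"type":"array"},"force":{"type":"number"}},"required":["rows"]}

```bash
mkdir -p pics
cat > h.py <<'E'
import numpy as np, cv2
from scipy.spatial.transform import Rotation as Rn
from station import manip
def cam(n):
    s=manip.observe(); c=manip.read_camera(n)
    if 'mount' in c:
        T=np.eye(4);T[:3,:3]=Rn.from_euler('xyz',s['orientation']).as_matrix();T[:3,3]=s['position'];T=T@np.array(c['mount']);R,p=T[:3,:3],T[:3,3]
    else:
        a=np.array(c['attitude']);p=np.array(c['position'])
        R=a if a.shape==(3,3) else (Rn.from_euler('xyz',a).as_matrix() if a.size==3 else Rn.from_quat(a).as_matrix())
    return c,R,p
def ray(c,R,p,u,v,z):
    d=R@np.array([(u-c['cx'])/c['fx'],(v-c['cy'])/c['fy'],1]); return p+d*(z-p[2])/d[2]
def save(n,im): cv2.imwrite('pics/'+n,cv2.cvtColor(im,cv2.COLOR_RGB2BGR))
E
python3 - <<'E'
from h import *
s=manip.observe();print(s)
c,R,p=cam('top');save('top.png',c['image']);print(c['attitude'],p,R,c['fx'])
hsv=cv2.cvtColor(c['image'],cv2.COLOR_RGB2HSV)
m=((hsv[...,0]<8)|(hsv[...,0]>172))&(hsv[...,1]>140)&(hsv[...,2]>70)
n,l,st,ce=cv2.connectedComponentsWithStats(m.astype('uint8'))
for i in range(1,n):
    if st[i,4]>30: print(st[i],ce[i],ray(c,R,p,*ce[i],.106))
E
```

```text
{'clock': 0.0, 'qpos': array([-1.37091045,  0.46946002, -0.04862741,  1.53371426,  0.0241076 ,
        1.14094475, -0.08230455]), 'dq': array([ 3.89884123e-04, -1.52136593e-03, -5.56686133e-05, -4.87261588e-04,
        2.75104926e-04, -2.82855701e-04, -8.37142788e-04]), 'tau': array([ 5.59230539e-04, -5.10303569e+01, -4.64582210e-02, -2.37711149e+01,
        1.06239924e-02,  7.52459775e-03, -4.23482433e-06]), 'position': array([0.15292715, 0.65685317, 0.23024036]), 'orientation': array([-3.13965329e+00,  6.18586626e-05,  2.91286650e+00]), 'ft_force': array([-0.55881378, -0.05078681, -0.43605411]), 'ft_torque': array([ 0.03216763, -0.00638551, -0.00564771]), 'grip_force': 0.0, 'width': 0.9997764500485596}
[-2.99423815 -0.01861907 -1.59533956] [ 0.34733844 -0.19032304  1.01300258] [[-0.02453651 -0.98893213  0.14632565]
 [-0.99952555  0.02154211 -0.0220138 ]
 [ 0.01861799 -0.14679637 -0.9889915 ]] 384.0598900679335
[280 209  15   8 113] [286.92920354 212.53097345] [ 0.46414055 -0.23478881  0.106     ]
[328 208  15   8 111] [334.9009009  211.55855856] [ 0.46394463 -0.34951841  0.106     ]
[232 210  14   8 101] [238.54455446 213.25742574] [ 0.46494624 -0.11970847  0.106     ]
```

View pics/top.png

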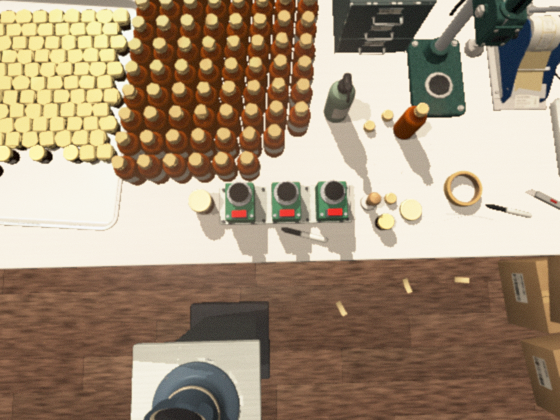

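The top view shows the three units with tags at about (238,213), (287,212) and (335,212), spaced 115 mm as expected, so the jig is turned by about 0°. The cushions are just above the tags in the image, with amber bottles behind. Next I'll check the heights around the path.

Run:
```python
from h import *
c,R,p=cam('top')
d=c['depth'];v,u=np.indices(d.shape)
P=np.stack([(u-c['cx'])/c['fx']*d,(v-c['cy'])/c['fy']*d,d],-1)@R.T+p
ok=d>0
print('rows x .35.., cols y .3..-.5')
for x in np.arange(.35,.8,.05):
    print(round(x,2),[ (lambda m: round(float(np.percentile(P[m][:,2],98)),2) if m.sum()>3 else None)(ok&(abs(P[...,0]-x)<.025)&(abs(P[...,1]-y)<.025)) for y in np.arange(.3,-.5,-.05)])
# pad tops: points 100-110mm near expected
for y in (-.12,-.235,-.35):
    m=ok&(abs(P[...,2]-.105)<.006)&(abs(P[...,1]-y)<.04)&(abs(P[...,0]-.516)<.033)
    print(m.sum(),P[m].mean(0))
c,R,p=cam('scene');save('scene.png',c['image']);print(p)
hsv=cv2.cvtColor(c['image'],cv2.COLOR_RGB2HSV)
m=((hsv[...,0]<8)|(hsv[...,0]>172))&(hsv[...,1]>140)&(hsv[...,2]>70)
n,l,st,ce=cv2.connectedComponentsWithStats(m.astype('uint8'))
for i in range(1,n):
    if st[i,4]>30: print(st[i],ray(c,R,p,*ce[i],.106))
```

```text
rows x .35.., cols y .3..-.5
0.35 [0.0, 0.0, 0.0, 0.0, 0.0, 0.0, 0.0, 0.0, 0.0, 0.0, 0.0, 0.0, 0.0, 0.0, 0.0, 0.0]
0.4 [0.0, 0.0, 0.0, 0.0, 0.0, 0.0, 0.0, 0.0, 0.0, 0.0, 0.0, 0.02, 0.02, 0.02, 0.0, 0.0]
0.45 [0.03, 0.03, 0.03, 0.0, 0.0, 0.0, 0.0, 0.02, 0.11, 0.11, 0.11, 0.11, 0.08, 0.11, 0.08, 0.04]
0.5 [0.01, 0.01, 0.03, 0.0, 0.0, 0.0, 0.07, 0.07, 0.11, 0.11, 0.11, 0.11, 0.09, 0.11, 0.09, 0.08]
0.55 [0.01, 0.01, 0.03, 0.14, 0.13, 0.11, 0.11, 0.11, 0.11, 0.11, 0.11, 0.11, 0.08, 0.11, 0.08, 0.0]
0.6 [0.05, 0.05, 0.1, 0.15, 0.15, 0.15, 0.15, 0.15, 0.15, 0.15, 0.0, 0.0, 0.0, 0.0, 0.0, 0.0]
0.65 [0.05, 0.05, 0.05, 0.15, 0.15, 0.15, 0.15, 0.15, 0.15, 0.15, 0.15, 0.11, 0.0, 0.0, 0.0, 0.0]
0.7 [0.05, 0.05, 0.05, 0.15, 0.15, 0.15, 0.15, 0.15, 0.15, 0.15, 0.15, 0.15, 0.15, 0.19, 0.2, 0.02]
0.75 [0.05, 0.05, 0.05, 0.15, 0.15, 0.15, 0.15, 0.15, 0.15, 0.15, 0.14, 0.15, 0.15, 0.2, 0.2, 0.0]
319 [ 0.51594813 -0.11970165  0.1051174 ]
315 [ 0.51565906 -0.23410494  0.10508373]
314 [ 0.51577359 -0.34854016  0.10498141]
[-0.05642319 -0.58573004  0.87378382]
[242 183  15  12 103] [ 0.46206587 -0.12441262  0.106     ]
[282 206  16  14 126] [ 0.46188326 -0.23782595  0.106     ]
[326 233  16  14 131] [ 0.46177503 -0.35212842  0.106     ]
```

View pics/scene.png

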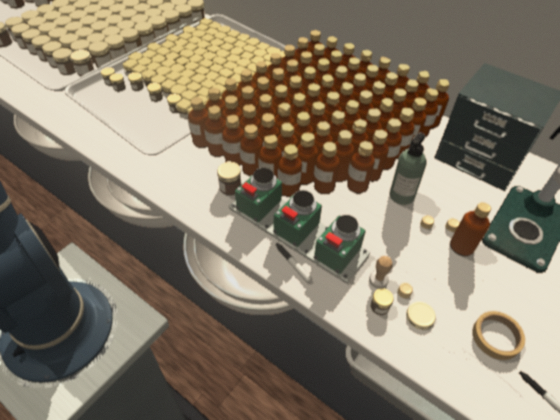

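{"fn": "apply_moves", "kwargs": {
  "rows": [
    [0,0,0,0.33,-0.33,0,1],
    [0,0,0,0.67,-0.67,0,1],
    [0,0,0,1,-1,0,1],
    [0,0,0,1,-1,0,1]
  ],
  "force": 30
}}

```text
clock: 0.55
position: [0.2606, 0.5516, 0.2313]
orientation: [-3.139, 0.005, 2.901]
ft_force: [0.8, -0.0, -1.5]
width: 0.331
grip_force: 0.0
```

{"fn": "apply_moves", "kwargs": {
  "rows": [
    [0,0,0,0.33,-0.33,0,1],
    [0,0,0,0.67,-0.67,0,1],
    [0,0,0,1,-1,0,1],
    [0,0,0,1,-1,0,1]
  ]
}}

```text
clock: 0.95
position: [0.3594, 0.4514, 0.2313]
orientation: [-3.139, 0.004, 2.901]
ft_force: [0.2, 0.7, 0.4]
width: -0.0
grip_force: 0.0
```

Works well; I'll continue to above the left cushion.

{"fn": "apply_moves", "kwargs": {
  "rows": [
    [0,0,0,0.25,-0.33,0,1],
    [0,0,0,0.5,-0.67,0,1],
    [0,0,0,0.75,-1,0,1]
  ]
}}

```text
clock: 1.25
position: [0.4282, 0.357, 0.2312]
orientation: [3.142, -0.0, 2.914]
ft_force: [1.4, 0.2, 0.4]
width: -0.002
grip_force: 0.0
```

{"fn": "apply_moves", "kwargs": {
  "rows": [
    [0,0,0,0,-0.5,0,1],
    [0,0,0,0,-1,0,1],
    [0,0,0,0,-1,0,1]
  ]
}}

```text
clock: 1.55
position: [0.4285, 0.2506, 0.2311]
orientation: [-3.138, -0.0, 2.903]
ft_force: [-0.3, 0.5, -0.3]
width: -0.004
grip_force: 0.0
```

{"fn": "apply_moves", "kwargs": {
  "rows": [
    [0,0,0,0.1,-0.5,0,1],
    [0,0,0,0.2,-1,0,1],
    [0,0,0,0.2,-1,0,1]
  ]
}}

```text
clock: 1.85
position: [0.4491, 0.1517, 0.2315]
orientation: [-3.14, 0.001, 2.903]
ft_force: [-0.0, 0.5, 0.0]
width: 0.0
grip_force: 0.0
```

{"fn": "apply_moves", "kwargs": {
  "rows": [
    [0,0,0,0.1,-0.5,0,1],
    [0,0,0,0.2,-1,0,1],
    [0,0,0,0.2,-1,0,1]
  ]
}}

```text
clock: 2.15
position: [0.4691, 0.052, 0.2316]
orientation: [-3.14, 0.001, 2.903]
ft_force: [-0.6, -0.1, 0.2]
width: -0.002
grip_force: 0.0
```

{"fn": "apply_moves", "kwargs": {
  "rows": [
    [0,0,0,0.15,-0.45,0,1],
    [0,0,0,0.3,-0.9,-0.2,1],
    [0,0,0,0.3,-0.9,-0.2,1],
    [0,0,0,0.3,-0.9,-0.2,1]
  ]
}}

```text
clock: 2.55
position: [0.4982, -0.0321, 0.2107]
orientation: [-3.141, -0.001, 2.911]
ft_force: [-0.6, 0.1, -0.6]
width: 0.0
grip_force: 0.0
```

{"fn": "apply_moves", "kwargs": {
  "rows": [
    [0,0,0,0.09,-0.44,0,1],
    [0,0,0,0.18,-0.87,0,1],
    [0,0,0,0.18,-0.87,-0.4,1],
    [0,0,0,0.18,-0.87,-0.8,1],
    [0,0,0,0.18,-0.87,-0.85,1],
    [0,0,0,0.18,-0.87,-0.85,1],
    [0,0,0,0.18,-0.87,-0.85,1]
  ]
}}

```text
clock: 3.25
position: [0.5177, -0.1185, 0.1281]
orientation: [3.141, 0.003, 2.915]
ft_force: [0.3, 0.5, -0.7]
width: 0.002
grip_force: 0.0
```

Run:
```python
from h import *
c,R,p=cam('wrist');a=c['image'].copy()
c2,R,p=cam('scene');b=cv2.resize(c2['image'][140:290,180:380],(560,420))
a=np.hstack([a,b]);save('w1.png',cv2.resize(a,(800,300)))
print(manip.observe()['position'],[manip.observe()['ft_force'] for _ in range(2)])
```

```text
[ 0.5176548  -0.11908043  0.12832597] [array([0.43028142, 0.2827867 , 0.90390794]), array([0.43028142, 0.2827867 , 0.90390794])]
```

View pics/w1.png

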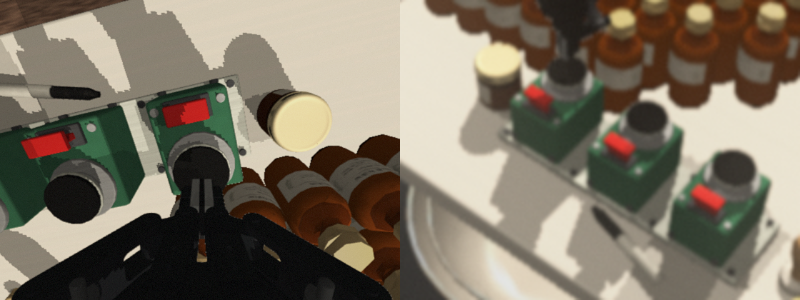

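The fingertips are centred over the left cushion (wrist half of the picture, around (203,180)). Pressing now.

{"fn": "apply_moves", "kwargs": {
  "rows": [
    [0,0,0,0,0,-0.15,1],
    [0,0,0,0,0,-0.25,1],
    [0,0,0,0,0,-0.33,1],
    [0,0,0,0,0,-0.33,1],
    [0,0,0,0,0,-0.33,1],
    [0,0,0,0,0,-0.33,1],
    [0,0,0,0,0,-0.33,1]
  ]
}}

```text
clock: 4.05
position: [0.5172, -0.1193, 0.095]
orientation: [3.14, 0.002, 2.913]
ft_force: [-1.9, 1.8, 10.0]
width: 0.003
grip_force: 4.8
```

Run:
```python
from h import *
for i in range(3):
    s=manip.observe();print(s['position'],s['ft_force'],s['ft_torque']); c,R,p=cam('scene')
save('p1.png',cv2.resize(c['image'][140:290,180:380],(800,600)))
```

```text
[ 0.51716754 -0.11931407  0.09497532] [-1.85460967  1.79910116  9.97732783] [ 0.26661135  0.4228429  -0.05546955]
[ 0.51718105 -0.11933935  0.09500558] [-0.7541611   1.37801742  8.93571566] [ 0.23973375  0.35871085 -0.01999919]
[ 0.51716872 -0.11935575  0.09501396] [-2.52493992  1.2351583   9.45396385] [ 0.27271146  0.39149332 -0.036558  ]
```

About 9.5 N at 10 mm: a sound spring. Middle next.

{"fn": "apply_moves", "kwargs": {
  "rows": [
    [0,0,0,0,0,0.2,1],
    [0,0,0,0,0,0.33,1],
    [0,0,0,0,-0.5,0.33,1],
    [0,0,0,0,-1,0.33,1],
    [0,0,0,0,-1,0.33,1]
  ]
}}

```text
clock: 4.7
position: [0.5147, -0.2282, 0.1276]
orientation: [-3.137, 0.003, 2.902]
ft_force: [0.2, 1.0, 0.0]
width: 0.002
grip_force: 0.0
```

{"fn": "apply_moves", "kwargs": {
  "rows": [
    [0,0,0,-0.01,-0.15,0,1],
    [0,0,0,-0.01,-0.15,0,1],
    [0,0,0,-0.01,-0.15,-0.15,1],
    [0,0,0,-0.01,-0.15,-0.25,1],
    [0,0,0,-0.01,-0.15,-0.33,1],
    [0,0,0,-0.01,-0.15,-0.33,1],
    [0,0,0,-0.01,-0.15,-0.33,1],
    [0,0,0,-0.01,-0.15,-0.33,1]
  ]
}}

```text
clock: 5.5
position: [0.5152, -0.2337, 0.0937]
orientation: [3.14, -0.0, 2.914]
ft_force: [-0.6, 2.7, 3.0]
width: -0.001
grip_force: 1.7
```

Run:
```python
from h import *
for i in range(3):
    s=manip.observe();print(s['position'],s['ft_force']); c,R,p=cam('scene')
```

```text
[ 0.5151709  -0.23366203  0.09365933] [-0.57152558  2.65660927  2.95095519]
[ 0.51525651 -0.23387622  0.09372476] [-1.21607877  2.5269214   3.72331195]
[ 0.51523516 -0.23402499  0.09370043] [-1.37613286  1.86227354  2.97626221]
```

About 3.2 N at 11 mm: the soft one. I still press the right cushion, as asked.

{"fn": "apply_moves", "kwargs": {
  "rows": [
    [0,0,0,0,0,0.2,1],
    [0,0,0,0,0,0.33,1],
    [0,0,0,0,-0.5,0.33,1],
    [0,0,0,0,-1,0.33,1],
    [0,0,0,0,-1,0.33,1]
  ]
}}

```text
clock: 6.15
position: [0.5126, -0.3442, 0.1276]
orientation: [-3.134, 0.003, 2.902]
ft_force: [-1.0, -0.3, 0.1]
width: 0.001
grip_force: 0.0
```

{"fn": "apply_moves", "kwargs": {
  "rows": [
    [0,0,0,0,-0.15,0,1],
    [0,0,0,0,-0.15,0,1],
    [0,0,0,0,-0.15,-0.15,1],
    [0,0,0,0,-0.15,-0.25,1],
    [0,0,0,0,-0.15,-0.33,1],
    [0,0,0,0,-0.15,-0.33,1],
    [0,0,0,0,-0.15,-0.33,1],
    [0,0,0,0,-0.15,-0.33,1]
  ]
}}

```text
clock: 6.95
position: [0.5154, -0.3483, 0.0942]
orientation: [3.14, -0.001, 2.914]
ft_force: [-3.3, 2.0, 13.6]
width: 0.003
grip_force: 6.2
```

Run:
```python
from h import *
for i in range(3):
    s=manip.observe();print(s['position'],s['ft_force']); c,R,p=cam('scene')
```

```text
[ 0.51536624 -0.34828338  0.09422874] [-3.30578469  1.98089862 13.57388265]
[ 0.5153515  -0.34830993  0.0942532 ] [-2.30729496  2.2319069  12.29804686]
[ 0.51536499 -0.3482774   0.09428454] [-3.3863453   2.94486106 12.29085366]
```

Right: about 12.5 N, sound. So the middle one is worn. Moving above its tag.

{"fn": "apply_moves", "kwargs": {
  "rows": [
    [0,0,0,0,0,0.2,1],
    [0,0,0,0,0,0.4,1],
    [0,0,0,-0.26,0.5,0.4,1],
    [0,0,0,-0.52,1,0.4,1],
    [0,0,0,-0.52,1,0.4,1]
  ]
}}

```text
clock: 7.6
position: [0.4599, -0.2432, 0.1315]
orientation: [3.137, -0.006, 2.918]
ft_force: [0.1, 0.4, -0.2]
width: 0.003
grip_force: 0.0
```

{"fn": "apply_moves", "kwargs": {
  "rows": [
    [0,0,0,0,0.13,0,1],
    [0,0,0,0,0.13,-0.15,1],
    [0,0,0,0,0.13,-0.15,1],
    [0,0,0,0,0.13,-0.15,1],
    [0,0,0,0,0.13,-0.15,1]
  ]
}}

```text
clock: 8.1
position: [0.4636, -0.2374, 0.1186]
orientation: [-3.141, 0.001, 2.912]
ft_force: [-0.4, 1.0, -0.3]
width: 0.002
grip_force: 0.0
```

Run:
```python
from h import *
c,R,p=cam('wrist');a=c['image'].copy()
c2,R,p=cam('scene');b=cv2.resize(c2['image'][140:290,180:380],(560,420))
save('w2.png',cv2.resize(np.hstack([a,b]),(800,300)))
print(manip.observe()['position'])
```

```text
[ 0.46345423 -0.23721727  0.11865382]
```

View pics/w2.png

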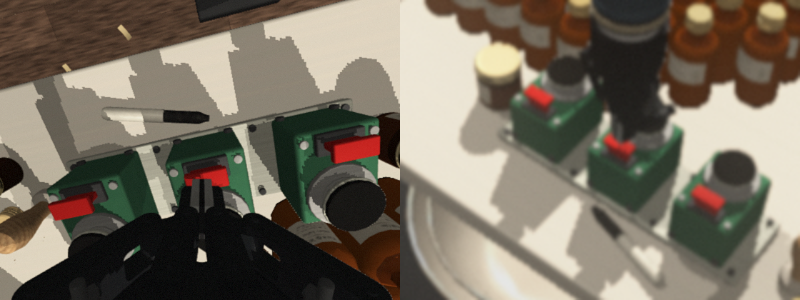

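The fingertips are over the middle tag (wrist half, around (205,180)); all tags are up. Pushing down.

{"fn": "apply_moves", "kwargs": {
  "rows": [
    [0,0,0,0,0.02,-0.1,1],
    [0,0,0,0,0.02,-0.18,1],
    [0,0,0,0,0.02,-0.24,1],
    [0,0,0,0,0.02,-0.28,1],
    [0,0,0,0,0.02,-0.28,1],
    [0,0,0,0,0.02,-0.28,1]
  ]
}}

```text
clock: 8.8
position: [0.4636, -0.2347, 0.0919]
orientation: [3.14, 0.001, 2.913]
ft_force: [-3.5, 3.4, 17.1]
width: 0.006
grip_force: 8.5
```

The tag is firmly on its stop (17 N at 0.0919). Lifting and checking.

{"fn": "apply_moves", "kwargs": {
  "rows": [
    [0,0,0,0,0,0.2,1],
    [0,0,0,0,0,0.6,1],
    [0,0,0,0,0,1,1],
    [0,0,0,0,0,1,1],
    [0,0,0,0,0,1,1]
  ]
}}

```text
clock: 9.3
position: [0.4629, -0.2344, 0.1904]
orientation: [3.141, 0.0, 2.913]
ft_force: [0.4, 0.7, -0.3]
width: -0.001
grip_force: 0.0
```

Run:
```python
from h import *
c,R,p=cam('wrist');a=c['image'].copy()
d=c['depth'];v,u=np.indices(d.shape)
P=np.stack([(u-c['cx'])/c['fx']*d,(v-c['cy'])/c['fy']*d,d],-1)@R.T+p
hsv=cv2.cvtColor(a,cv2.COLOR_RGB2HSV)
m=((hsv[...,0]<8)|(hsv[...,0]>172))&(hsv[...,1]>140)&(hsv[...,2]>70)&(d>0)
for y in (-.12,-.235,-.35):
    k=m&(abs(P[...,1]-y)<.02)&(abs(P[...,0]-.463)<.015); print(k.sum(),np.percentile(P[k][:,2],[50,90]) if k.any() else None)
c2,R,p=cam('scene');b=cv2.resize(c2['image'][140:290,180:380],(560,420))
save('w3.png',cv2.resize(np.hstack([a,b]),(800,300)))
```

```text
935 [0.10446321 0.10532185]
770 [0.0904761 0.0912301]
812 [0.10446792 0.10532282]
```

View pics/w3.png

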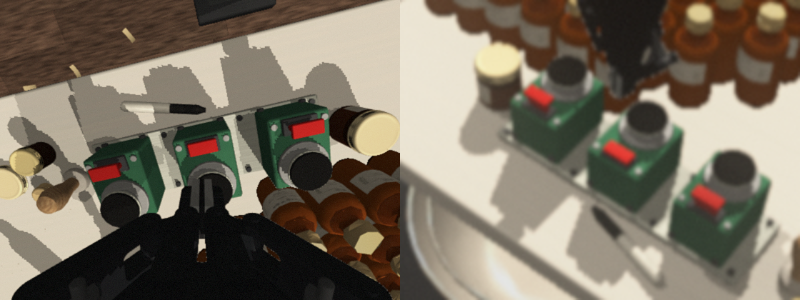

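The picture shows the middle tag down by 14 mm, the outer two up and all cushions released. Nothing round the jig has moved.

```bash
python3 -c "
from station import manip
print(manip.hand_in())"
```

```text
the job is handed in; nothing more can be done
None
```

I pressed all three cushions from left to right, found the middle one worn (about 3 N at 11 mm, against 9.5 N at 10 mm left and 12.5 N at 11 mm right), pushed its tag fully down, left the other two tags up, and handed the job in.

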